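Fit the board-holder bar on the inspection turntable

TASK

Get the inspection turntable ready for boards: ease the board-holder bar out of its storage cradle without forcing it, first raising its free end over the front lip, then drawing its other end out from under the keeper. Fit it on the turntable's spindle with the D-shaped bore turned to match the spindle's flat, lower it gently by hand until it rests fully home and level on the flange, and let go. Leave the other things on the bench where they are.

Things in the scene. Friction and masses are not known exactly. Their poses are not given: they have to be found in the camera images.
- bar: Board-holder bar, loose, about 0.4 kg, balanced near its middle: an aluminium rail 180 mm long (its x, -90 to +90), 36 mm wide (y), 14 mm thick, flat underneath, with a steel hub block in the middle and a black jaw towards each end. Origin: on the bore's axis at the underside; z up. +x points to the fixed-jaw end. When stowed it lies in the cradle, along it.
- bar_hub (a point): Centre of the top of the bar's hub, 34 mm above the underside. The hub is 46 mm along x and 40 mm across y, the place to grip from above (across y, 40 mm; both sides clear). A D-shaped bore runs vertically through it: diameter 26 mm, its flat 7.9 mm from the axis on the +x side, facing the fixed jaw; the lower mouth is widened by 2 mm all round.
- bar_fixed_jaw (a point): Top of the plain black slotted fixed jaw on the bar: at x 52 to 66 mm, 48 mm above the underside. The other, sliding jaw sits on a carriage with a small round knob at x -70 to -40 mm, also 48 mm high.
- bar_free_end (a point): Lower edge, centre, of the bar's -x end (the sliding-jaw end), 90 mm from the bar's origin. In the cradle this end lies 3 to 7 mm behind the front lip.
- bar_keeper_end (a point): Lower edge, centre, of the bar's +x end (the fixed-jaw end), 90 mm from the bar's origin. In the cradle this plain rail end lies under the keeper.
- cradle: Grey steel storage cradle fixed to the bench, 240 x 60 mm, long along its x, lip end (-x) towards the robot. Origin at its underside's centre, on the bench; z up. The stowed bar has the same axes, its origin 30 mm above this one and up to 2 mm off along x. Two saddles (x 66 to 86 mm either side, top 30 mm, cheeks 37 mm) carry the rail; between them is only a 4 mm base plate.
- cradle_lip (a point): Top of the cradle's front lip, an upright plate 4 mm thick and 50 mm wide at x -99 to -95 mm, 42 mm above the bench: 12 mm above the stowed bar's underside. It keeps the bar from sliding out.
- cradle_keeper (a point): Front lower edge of the keeper, a hooked plate at the cradle's +x end: it overhangs x 80 to 103 mm, underside 50 mm above the bench, 6 mm over the rail's end, and stops the bar at x 99 mm. It covers the last 10 mm of the bar, so the bar cannot be lifted level: tilted some 8 to 15 degrees about this end, free end up, it can be drawn out towards -x (20 mm is enough) and lifted off.
- turntable: Board turntable fixed to the bench: round black base 144 mm across and 12 mm thick, bearing housing 84 mm across above it, a small black drag screw sticking out 67 mm from the axis. Origin at its underside's centre, on the bench.
- spindle: The turntable's rotor: an aluminium flange 76 mm across with graduation marks, top 55 mm above the bench, and on it an upright flatted steel spindle. Origin on the axis at the flange's top, where the bar's underside must rest; x points out of the spindle's flat; z up. It turns about z against a stiff drag (0.45 N m). With the bar fitted, the origins coincide and both x axes point the same way.
- spindle_tip (a point): Centre of the spindle's top, 30 mm above the flange. The spindle is 24 mm in diameter with one flat, 7 mm from the axis, over its full height; the top 5 mm taper inwards by 30 per cent.
- mouse: Bystander: black computer mouse, 108 x 60 x 33 mm; origin at the centre of its underside.
- marker: Bystander: white marker pen with black cap, lying, 138 mm long (along its x), 14 mm thick; origin at the centre of its underside; between cradle and turntable.
- loupe: Bystander: black eye loupe standing upright, 42 mm across, 40 mm high; origin at the centre of its underside.
- tweezers: Bystander: steel tweezers lying flat, 122 mm long; origin at the centre of the underside.
- reel: Bystander: component tape reel lying flat, 178 mm across, 13 mm thick; origin at the centre of the underside.
- flux: Bystander: pale plastic flux bottle, 42 mm across, 105 mm high; origin at the centre of the underside.
- brush: Bystander: cleaning brush lying flat, 170 mm long; origin below its middle.
Not all that is in view belongs to the job. Leave any yellow look-alike of the turntable alone.

How it is judged:
By the outcome, as a careful person would: the job done as asked, in the order asked, and still so for the second after the job is handed in, with the robot touching nothing.
It also fails if it takes over 45 s, if anything falls off the work surface, if the arm or the gripper's body presses on something with over 40 N, if the wrist force passes 120 N, or if a joint passes its speed limit or range.

ROBOT

A 7-joint arm with a two-finger parallel gripper is mounted at the origin on the work surface. World frame = base frame: x ahead of the robot, y to its left, z up, the work surface at z = 0. Lengths are in m, angles in degrees, forces in N, time in s.
With the tool pointing down it reaches from about 0.4 to 0.85 m from the base axis. Payload 4.4 kg.
Tool frame: the origin (TCP) lies at the very end of the fingers, on their centre line; the grasp point (between the pads) lies 19 mm behind it (r.grasp_offset is the distance from the TCP to the grasp point, in m); y points along the fingers, z is the direction in which the jaws open and shut, and the axes are right-handed (so a half turn about y gives the same grasp; the last joint's range is limited). The gripper opens to 94 mm and grips with 3 to 60 N. Pads are 16 mm wide; open, the fingers measure 119 mm over their backs; the gripper's body (75 mm by 177 mm) begins 78 mm behind the grasp point.
Start: joints at [-3.77, 36.005, 2.206, 86.941, -1.547, 57.084, -1.146], TCP at [0.65, 0, 0.205] pointing down, gripper open.
Joint ranges: [-175.42, 175.42], [-21.48, 121.26], [-71.46, 75.88], [10.55, 141.38], [-63.04, 243.04], [13.31, 113.54], [-168.57, 168.57]. Speed limits (degrees/s): [147.25, 147.25, 180, 180, 180, 180, 180].

INTERFACE

Orientations are given as [roll, pitch, yaw] about the fixed x, y, z axes, in that order (R = Rz(yaw) Ry(pitch) Rx(roll)).
In Python, from rig import r gives the robot as it stands. Calls block until the motion is done:
- r.goto(position, orientation): joint-space move of the TCP to a pose.
- r.move_linear(position, rotation=None, max_speed=0.15, threshold=None): straight line of the TCP; rotation=None keeps the orientation; max_speed is the mean speed in m/s. With threshold (N) it stops when the force on the tool has changed by that much, and returns True; else False.
- r.move_joints(angles): joint-space move.
- r.set_gripper(opening): finger opening in m; the grip force is fixed at half the most; returns when the fingers have stopped.
- r.pause(seconds).
- r.inverse_kinematics(position, orientation): joint angles nearest the present ones, or None.
- r.state(): the state.
- r.get_image(name): name is "scene" or "side" or "wrist"; returns the picture (420x560x3 uint8, red, green, blue); there is no depth.
- r.camera_model(name): a dict with "intrinsics" (3x3 intrinsics, pixels), "R" (3x3) and "t" (3): a world point X has camera coordinates R X + t; the wrist camera has in their place "mount" (4x4, takes a point from camera to tool coordinates, whose origin is the TCP and whose axes are the tool frame's). Camera axes: x right, y down, z forward; pixel columns grow to the right and rows downward; lengths in m; the calibration is good to about 2 mm. A picture is of the moment at which its call begins: read the wrist's pose just before it. camera_model takes no time and is no camera call.
A pose or a line that the arm cannot do raises r.MotionError and nothing moves.
- r.sign_off(): hands the job in, once; it reports no verdict.
Trained networks look in the newest picture that a camera, given by its name, has taken for a name from the list of things; names that differ only in an ending like _2 or _b are one class to them, and where a whole thing is asked for, a point or a joint stands for the part that bears it (a point fixed in the world has none). Each returns a list of dicts, best first, with "p" (0 to 1); they miss things now and then, are a little off and sometimes report something else, mostly with a low value. They report only what shows in the picture. A call takes as long as a camera call. They do not tell look-alikes from the thing itself.
- r.spot_in(camera, thing): "pixel" ([row, column] in pixels, amid what is visible of it).
- r.trace(camera, thing): "mask" (420x560 bool, what is visible of it) and "pixel" ([row, column] in pixels, amid what is visible of it).
- r.landmark_of(camera, thing): "pixel" ([row, column] in pixels: a listed point, or the origin of a listed thing).
The state is a dict: "time": time; "joint_positions": joint angles; "qvel": joint speeds; "tau": joint torques, N m; "position": TCP position; "tcp_rot": TCP orientation; "ft_force": force on the tool from outside, world axes, zero at the start; "torque": the same for the moment, N m; "gripper_width": finger opening in m.
Only numpy, scipy, OpenCV 4.12 (cv2) and the standard library are available. Lean on these libraries where they do the work, as an engineer would, in place of code of your own. Each camera call takes 0.05 s, during which the arm holds its last target. There are 200 camera calls.

## Working session

There is one attempt and no reset: what is moved stays moved. The work goes in short steps, each a Python script; the robot and the scene stay as the last script left them, time stands still between calls to the robot, and variables do not carry over. Pictures are saved under pics/ and viewed, about 8 in all and at most 12, crops included, and the job is handed in when it is done.

```bash
ls; mkdir -p pics; cat > h.py <<'E'
from rig import r
import numpy as np, cv2
from scipy.spatial.transform import Rotation as Ro
def cam(name):
    m=r.camera_model(name); K=np.array(m["intrinsics"])
    if name=="wrist":
        s=r.state(); M=np.array(m["mount"]); T=np.eye(4); T[:3,:3]=Ro.from_euler('xyz',s["tcp_rot"],degrees=True).as_matrix(); T[:3,3]=s["position"]
        W=T@M; R=W[:3,:3].T; t=-R@W[:3,3]
    else: R=np.array(m["R"]);t=np.array(m["t"])
    return K,R,t
def ray(c,px):
    K,R,t=c; d=R.T@np.linalg.solve(K,[px[1],px[0],1.]); return -R.T@t,d
def atz(c,px,z):
    o,d=ray(c,px); return o+d*(z-o[2])/d[2]
def tri(obs):
    A=np.zeros((3,3));b=np.zeros(3)
    for c,px in obs:
        o,d=ray(c,px);d=d/np.linalg.norm(d);P=np.eye(3)-np.outer(d,d);A+=P;b+=P@o
    X=np.linalg.solve(A,b); return X,[np.linalg.norm(np.cross(X-ray(c,p)[0],ray(c,p)[1]/np.linalg.norm(ray(c,p)[1]))) for c,p in obs]
def proj(c,X):
    K,R,t=c;p=K@(R@np.array(X)+t);return np.array([p[1]/p[2],p[0]/p[2]])
def save(img,n): cv2.imwrite("pics/"+n,img[:,:,::-1])
E
python3 - <<'E'
from h import *
np.set_printoptions(precision=4,suppress=True)
print(r.state()["tcp_rot"],r.grasp_offset)
C={}
ims=[]
for n in("scene","side"):
    ims.append(r.get_image(n));C[n]=cam(n); save(ims[-1],n+"0.png")
for th in["bar_hub","bar_fixed_jaw","bar_free_end","bar_keeper_end","cradle","cradle_lip","cradle_keeper","turntable","spindle","spindle_tip","marker","mouse","loupe","flux","brush","tweezers","reel"]:
    o={n:r.landmark_of(n,th) for n in C}
    for n in C: print(th,n,[(round(d["p"],2),np.round(d["pixel"],1).tolist()) for d in o[n][:3]])
    if all(o.values()):
        X,e=tri([(C[n],o[n][0]["pixel"]) for n in C]);print("   tri",X,np.round(e,4))
print(r.state()["time"])
save(ims[0],"s0.png")
E
```

```text
pics
[-90.1072  -0.002  -89.9968] 0.0188
bar_hub scene [(0.98, [193.3, 197.1])]
bar_hub side [(0.62, [175.8, 313.4]), (0.56, [276.6, 224.7])]
   tri [ 0.5906 -0.2201  0.0731] [0.0038 0.0038]
bar_fixed_jaw scene [(0.56, [201.2, 180.8]), (0.45, [188.0, 222.1])]
bar_fixed_jaw side [(0.65, [164.2, 301.7])]
   tri [ 0.6454 -0.2319  0.0901] [0.0021 0.0021]
bar_free_end scene [(0.9, [187.1, 223.7])]
bar_free_end side [(0.84, [200.2, 330.9]), (0.32, [239.3, 286.3])]
   tri [ 0.5049 -0.1943  0.0284] [0.0073 0.0073]
bar_keeper_end scene [(0.81, [219.3, 173.6])]
bar_keeper_end side [(0.84, [173.8, 298.3])]
   tri [ 0.6721 -0.2506  0.0299] [0.0024 0.0024]
cradle scene [(0.59, [208.3, 200.3]), (0.27, [221.0, 175.3]), (0.22, [201.7, 180.7])]
cradle side [(0.57, [194.2, 312.0]), (0.28, [356.3, 229.4])]
   tri [ 0.5903 -0.2204  0.0015] [0.001 0.001]
cradle_lip scene []
cradle_lip side [(0.92, [198.2, 330.2]), (0.6, [357.4, 227.3]), (0.19, [188.9, 412.5])]
cradle_keeper scene [(0.84, [214.5, 175.9])]
cradle_keeper side [(0.65, [170.4, 301.7]), (0.61, [266.2, 225.0]), (0.3, [190.8, 412.1])]
   tri [ 0
[... 1145 characters left out ...]
0.79, [260.1, 318.5])]
   tri [0.3975 0.0157 0.0007] [0.0017 0.0017]
flux scene [(0.94, [235.4, 434.8]), (0.28, [130.4, 177.7])]
flux side [(0.89, [357.4, 227.4])]
   tri [0.379  0.4062 0.0023] [0.0025 0.0025]
brush scene [(0.71, [166.1, 137.9])]
brush side [(0.7, [161.4, 367.9]), (0.31, [166.3, 302.2]), (0.26, [257.8, 321.8])]
   tri [ 0.5398 -0.4843  0.0104] [0.006 0.006]
tweezers scene [(0.61, [283.9, 221.5])]
tweezers side [(0.57, [195.6, 230.2]), (0.27, [161.6, 368.6])]
   tri [ 0.78   -0.0299  0.0186] [0.0013 0.0013]
reel scene [(0.92, [321.0, 437.1]), (0.64, [235.9, 433.1]), (0.15, [220.2, 175.5])]
reel side [(0.74, [326.4, 136.3])]
   tri [ 0.6189  0.4814 -0.0043] [0.0035 0.0035]
1.8
```

```bash
python3 -c "
import cv2,numpy as np
a=cv2.imread('pics/scene0.png');b=cv2.imread('pics/side0.png')
cv2.imwrite('pics/v1.png',cv2.resize(a,(800,600)));cv2.imwrite('pics/v2.png',cv2.resize(b,(800,600)))"
```

```text
(no output)
```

View pics/v1.png

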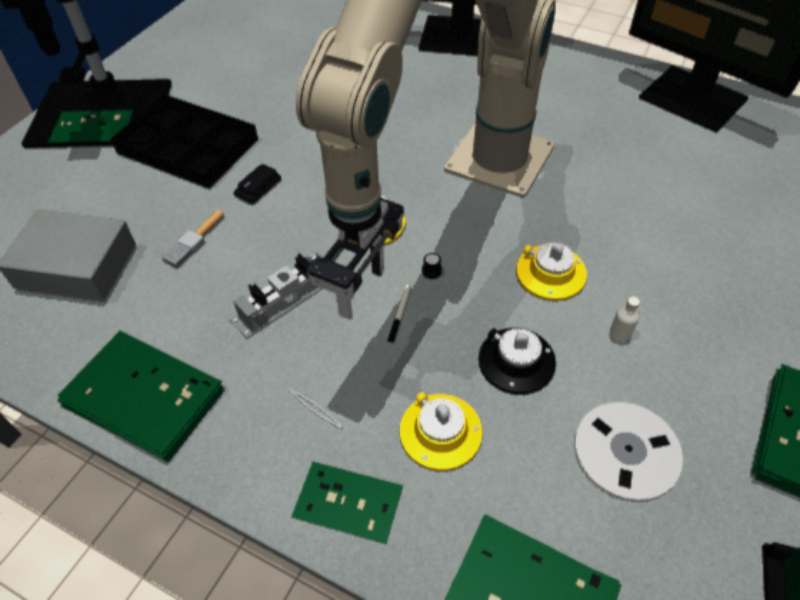

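View pics/v2.png

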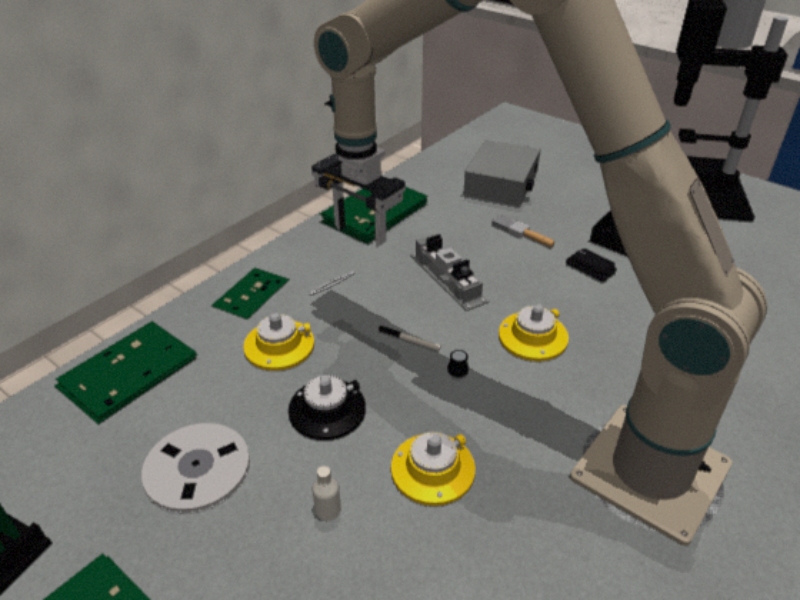

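The scene has one black turntable: scene px (254,362), side px (287,230). There are three yellow look-alikes, at scene px (303,308), (191,384) and (158,277, partly hidden behind the gripper). The bar and cradle are at scene px (193,197). I choose the black turntable and will check it up close with the wrist camera.

```bash
python3 - <<'E'
from h import *
np.set_printoptions(precision=4,suppress=True)
S,D=cam("scene"),cam("side")
tip,e=tri([(S,(234.8,366.4)),(D,(267.1,226.8))]);print("tip",tip,e)
M=np.array(r.camera_model("wrist")["mount"]);print(M)
def look(p,yaw,z,tag,things):
    R=Ro.from_euler('xyz',[-90,0,yaw],degrees=True).as_matrix()
    off=R@M[:3,3]; f=R@M[:3,2]; 
    # put camera axis through p at height ~.07
    h=(z+off[2]-0.07); ctr=off[:2]+f[:2]/(-f[2])*h
    q=[p[0]-ctr[0],p[1]-ctr[1],z]; print(tag,q)
    r.goto(q,[-90,0,yaw]); r.pause(.3)
    c=cam("wrist"); im=r.get_image("wrist"); save(im,tag+".png"); np.savez(tag+".npz",K=c[0],R=c[1],t=c[2])
    for th,zz in things:
        o=r.landmark_of("wrist",th)
        print(th,[(round(d["p"],2),np.round(d["pixel"],1).tolist(),atz(c,d["pixel"],zz)) for d in o[:2]])
look([.59,-.22],-18,.26,"wb",[("bar_hub",.064),("bar_fixed_jaw",.078),("bar_free_end",.03),("bar_keeper_end",.03),("cradle_lip",.042),("cradle_keeper",.05),("cradle",0)])
look(tip,-90,.26,"wt",[("spindle_tip",.085),("spindle",.055),("turntable",0)])
print(r.state()["time"])
a=cv2.imread("pics/wb.png");b=cv2.imread("pics/wt.png")
cv2.imwrite("pics/v3.png",cv2.resize(np.vstack([a,b]),(450,600) if 0 else (400,600)))
E
```

```text
tip [0.5203 0.2503 0.0835] [np.float64(0.0010695060427712163), np.float64(0.0010695060427712893)]
[[-0.0003  0.9728  0.2315 -0.0657]
 [-0.     -0.2315  0.9728 -0.1792]
 [ 1.      0.0003  0.0001 -0.0013]
 [ 0.      0.      0.      1.    ]]
wb [np.float64(0.5692945638616367), np.float64(-0.21197625916637508), 0.26]
bar_hub [(0.95, [206.1, 283.4], array([ 0.5863, -0.2224,  0.064 ]))]
bar_fixed_jaw [(0.71, [265.9, 281.1], array([ 0.6451, -0.244 ,  0.078 ])), (0.47, [110.4, 284.8], array([ 0.4931, -0.1904,  0.078 ]))]
bar_free_end [(0.78, [122.3, 286.9], array([ 0.5043, -0.1919,  0.03  ]))]
bar_keeper_end [(0.67, [274.2, 280.8], array([ 0.674 , -0.2547,  0.03  ]))]
cradle_lip [(0.62, [112.6, 285.9], array([ 0.4944, -0.1898,  0.042 ]))]
cradle_keeper [(0.7, [273.5, 279.6], array([ 0.6644, -0.2527,  0.05  ]))]
cradle [(0.82, [190.3, 284.1], array([ 0.5813, -0.2205,  0.    ])), (0.38, [197.0, 283.5], array([ 0.5892, -0.2238,  0.    ]))]
wt [np.float64(0.5214849000862679), np.float64(0.2724593416171316), 0.26]
spindle_tip [(0.81, [273.2, 475.5], array([0.7199, 0.1824, 0.085 ])), (0.57, [217.2, 288.2], array([0.5216, 0.2438, 0.085 ]))]
spindle [(0.83, [206.8, 288.5], array([0.522 , 0.2477, 0.055 ])), (0.75, [263.4, 458.5], array([0.7159, 0.1813, 0.055 ]))]
turntable [(0.98, [208.7, 101.1], array([0.2868, 0.2325, 0.    ])), (0.79, [247.2, 444.0], array([0.7227, 0.1812, 0.    ]))]
6.0667
```

```bash
python3 -c "
import cv2,numpy as np
a=cv2.imread('pics/wb.png')[90:300,210:350];b=cv2.imread('pics/wt.png')[150:280,220:350]
a=cv2.resize(a,(400,600),interpolation=2);b=cv2.resize(b,(400,400),interpolation=2);b=np.vstack([b,np.zeros((200,400,3),np.uint8)])
cv2.imwrite('pics/v3.png',np.hstack([a,b]))"
```

```text
(no output)
```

View pics/v3.png

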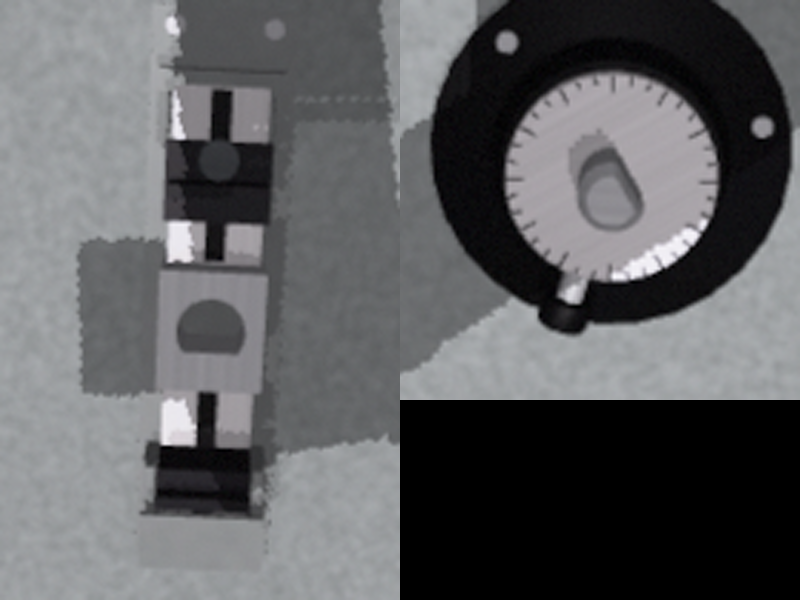

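Left crop: the bar in its cradle, bore at about (212,330), flat on the side of the keeper and fixed jaw, which matches the description. Right crop: the black turntable is confirmed, tip at about (612,200), flat facing right and slightly up. That puts φ at about +22° world. Next I'll take close views with the tool yaw at each grip yaw, so camera bias cancels.

```bash
cat >> h.py <<'E'
M=np.array(r.camera_model("wrist")["mount"])
def look(p,yaw,z,tag,things,zt=0.07):
    R=Ro.from_euler('xyz',[-90,0,yaw],degrees=True).as_matrix()
    off=R@M[:3,3]; f=R@M[:3,2]; h=(z+off[2]-zt); ctr=off[:2]+f[:2]/(-f[2])*h
    r.goto([p[0]-ctr[0],p[1]-ctr[1],z],[-90,0,yaw]); r.pause(.3)
    c=cam("wrist"); im=r.get_image("wrist"); save(im,tag+".png"); np.savez(tag+".npz",K=c[0],R=c[1],t=c[2])
    for th,zz in things:
        o=r.landmark_of("wrist",th)
        print(th,[(round(d["p"],2),np.round(d["pixel"],1).tolist(),atz(c,d["pixel"],zz)) for d in o[:2]])
def ld(tag):
    z=np.load(tag+".npz");return z["K"],z["R"],z["t"]
E
python3 - <<'E'
from h import *
np.set_printoptions(precision=4,suppress=True)
look([.5216,.246],22,.14,"wt2",[("spindle_tip",.085),("spindle",.055)])
look([.5863,-.2224],-20,.15,"wb2",[("bar_hub",.064),("bar_fixed_jaw",.078),("bar_keeper_end",.03),("cradle_keeper",.05)])
print(r.state()["time"])
# rectify both to metric top-down at given plane, 4 px/mm, 100mm x 75mm
for tag,(x,y),z in(("wt2",(.5216,.246),.085),("wb2",(.5863,-.2224),.064)):
    c=ld(tag); a=cv2.imread("pics/%s.png"%tag)
    W,H=400,400; s=5000.
    # out pixel u right = world -y ; v down= world -x  -> use u=+x,v=-y
    w=[(x-.04,y+.04),(x+.04,y+.04),(x+.04,y-.04),(x-.04,y-.04)]
    src=np.float32([proj(c,(p[0],p[1],z))[::-1] for p in w]); dst=np.float32([(0,0),(W,0),(W,H),(0,H)])
    cv2.imwrite("pics/r_%s.png"%tag,cv2.warpPerspective(a,cv2.getPerspectiveTransform(src,dst),(W,H),flags=2))
cv2.imwrite("pics/v4.png",np.hstack([cv2.imread("pics/r_wt2.png"),cv2.imread("pics/r_wb2.png")]))
E
```

```text
spindle_tip [(0.82, [217.4, 287.1], array([0.5217, 0.2469, 0.085 ])), (0.72, [413.5, 116.4], array([0.7174, 0.183 , 0.085 ]))]
spindle [(0.77, [208.2, 284.9], array([0.523 , 0.2457, 0.055 ])), (0.64, [386.5, 132.9], array([0.7178, 0.1835, 0.055 ]))]
bar_hub [(0.57, [209.6, 286.9], array([ 0.587 , -0.2222,  0.064 ]))]
bar_fixed_jaw [(0.86, [291.3, 283.6], array([ 0.6431, -0.2452,  0.078 ]))]
bar_keeper_end [(0.27, [196.7, 286.4], array([ 0.584 , -0.2216,  0.03  ]))]
cradle_keeper [(0.59, [298.3, 282.5], array([ 0.6618, -0.2533,  0.05  ]))]
10.25
```

View pics/v4.png

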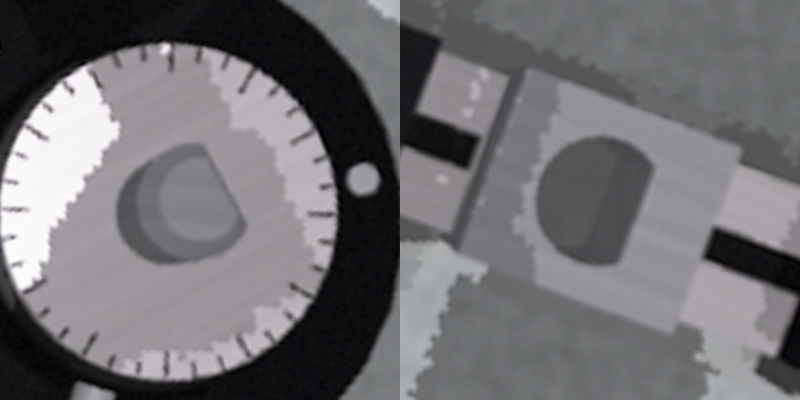

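```bash
cat > fit.py <<'E'
from h import *
from scipy.optimize import differential_evolution
from scipy.ndimage import map_coordinates
def D(rad,flat,n=200):
    a=np.arccos(flat/rad); t=np.linspace(a,2*np.pi-a,n); p=np.c_[rad*np.cos(t),rad*np.sin(t)]
    yy=np.linspace(p[-1,1],p[0,1],n//3); return np.vstack([p,np.c_[np.full(len(yy),flat),yy]])/1000
def grad(tag):
    g=cv2.GaussianBlur(cv2.cvtColor(cv2.imread("pics/%s.png"%tag),cv2.COLOR_BGR2GRAY).astype(float),(0,0),1.0)
    return np.minimum(np.hypot(cv2.Sobel(g,6,1,0),cv2.Sobel(g,6,0,1)),60)
def P(c,p,z,q):
    a=np.radians(q[2]);R=np.array([[np.cos(a),-np.sin(a)],[np.sin(a),np.cos(a)]]);w=p@R.T+q[:2]
    X=np.c_[w,np.full(len(w),z)]@c[1].T+c[2];u=X@c[0].T;return u[:,:2]/u[:,2:]
def dens(h):
    h=h.reshape(-1,2);n=np.roll(h,-1,0);return np.vstack([np.linspace(a,b,max(2,int(np.hypot(*(b-a))*2)),endpoint=False) for a,b in zip(h,n)])
circ=np.c_[np.cos(np.linspace(0,6.283,300)),np.sin(np.linspace(0,6.283,300))]*.038
def spin(c,q):
    pts=np.vstack([P(c,D(12,7),.055,q),P(c,D(12,7),.080,q),P(c,D(8.4,4.9),.085,q)])
    return [dens(cv2.convexHull(pts.astype(np.float32)).astype(float)),P(c,circ,.055,q)]
rect=dens(np.array([[-.023,-.02],[.023,-.02],[.023,.02],[-.023,.02]])*2000)/2000
def hub(c,q): return [P(c,D(13,7.9),.064,q),P(c,rect,.064,q)]
def fit(tag,model,q0,b=(.006,.006,12)):
    c=ld(tag);g=grad(tag)
    f=lambda q:-sum(map_coordinates(g,[o[:,1],o[:,0]],order=1).mean() for o in model(c,q))
    s=differential_evolution(f,[(a-d,a+d) for a,d in zip(q0,b)],seed=1,tol=1e-6,maxiter=150)
    return s.x,-s.fun
def overlay(tag,model,q,k=4,half=50):
    c=ld(tag);a=cv2.imread("pics/%s.png"%tag);u0,v0=np.round(P(c,np.zeros((1,2)),.07,q)[0]).astype(int)-half
    a=cv2.resize(a[v0:v0+2*half,u0:u0+2*half],None,fx=k,fy=k,interpolation=2)
    for o,col in zip(model(c,q),((0,0,255),(0,255,0))):
        for u,v in o: cv2.circle(a,(int((u-u0+.5)*k),int((v-v0+.5)*k)),0,col,-1)
    return a
if __name__=="__main__":
    for tag,m,q0 in(("wt",spin,(.522,.246,24)),("wt2",spin,(.522,.246,24)),("wb",hub,(.587,-.2222,-20)),("wb2",hub,(.587,-.2222,-20))):
        q,s=fit(tag,m,q0);print(tag,np.round(q,4),round(s,1))
        if tag[-1]=='2': cv2.imwrite("pics/o_%s.png"%tag,overlay(tag,m,q))
    cv2.imwrite("pics/v5.png",np.hstack([cv2.imread("pics/o_wt2.png"),cv2.imread("pics/o_wb2.png")]))
E
python3 fit.py
```

```text
wt [ 0.5218  0.2456 27.8394] 119.8
wt2 [ 0.5221  0.2465 28.6936] 120.0
wb [  0.5865  -0.2225 -17.9461] 119.4
wb2 [  0.5864  -0.2226 -20.0876] 117.5
```

View pics/v5.png

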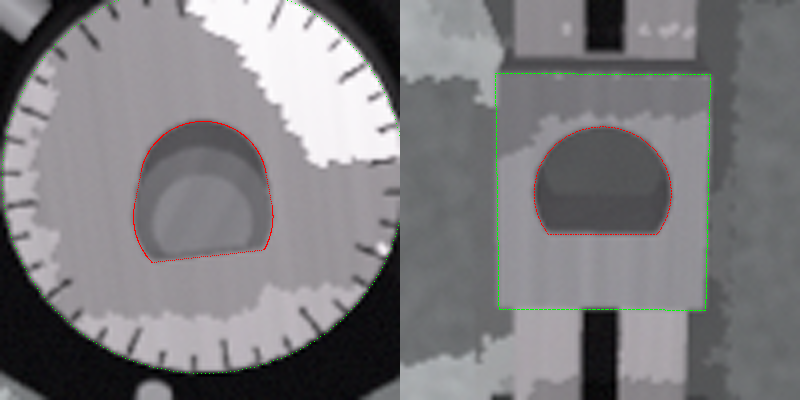

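Both fits sit tightly on the edges. Bar is at (0.5864, -0.2226), yaw -20.1°; spindle at (0.5221, 0.2465), flat at about 28.4°. Now grip and tilt.

```bash
cat >> h.py <<'E'
G=0.006
def tcp(B,th,yaw):
    R=Ro.from_euler('xyz',[0,th,yaw],degrees=True).as_matrix(); return (np.array(B)+R@[0,0,G]).tolist(),[-90,th,yaw]
def st(m=""):
    s=r.state();print(m,"t",round(s["time"],2),"F",np.round(s["ft_force"],1),"M",np.round(s["torque"],2),"w",round(s["gripper_width"],4),"p",np.round(s["position"],4),np.round(s["tcp_rot"],1))
PSI=-20.2; B0=np.array([.5864,-.2226,.030])
def Bt(th,draw=0,lift=0):
    a=np.radians(th);ex=np.array([np.cos(np.radians(PSI)),np.sin(np.radians(PSI)),0])
    return B0+ex*(.086*(1-np.cos(a))-draw)+np.array([0,0,.086*np.sin(a)+lift])
E
python3 - <<'E'
from h import *
p,o=tcp(B0,0,PSI)
r.goto([p[0],p[1],.12],o); st("above")
hit=r.move_linear(p,o,max_speed=.12,threshold=8); st("down %s"%hit)
if not hit:
    r.set_gripper(0.03); st("grip")
E
```

```text
above t 10.5 F [-0.  -0.1 -0.1] M [ 0.05 -0.04  0.02] w 0.094 p [ 0.5846 -0.2224  0.1187] [-90.    0.3 -20.2]
down False t 11.35 F [-0.4 -0.5 -0.9] M [ 0.11 -0.06 -0.03] w 0.094 p [ 0.5872 -0.2227  0.0368] [-90.   -0.1 -20.2]
grip t 12.22 F [-0.3  0.9  0.4] M [ 0.31 -0.15 -0.11] w 0.0401 p [ 0.5866 -0.2222  0.036 ] [-90.   -0.  -20.2]
```

```bash
python3 - <<'E'
from h import *
for th in (2,4,6,8,10,11):
    p,o=tcp(Bt(th,lift=.0015*min(1,th/4)),th,PSI); r.move_linear(p,o,max_speed=.04); 
    s=r.state(); st("tilt%d"%th)
    if np.linalg.norm(s["ft_force"])>18: print("STOP");break
save(r.get_image("side"),"tilt_side.png");save(r.get_image("scene"),"tilt_scene.png")
a=cv2.imread("pics/tilt_side.png")[120:240,250:390];b=cv2.imread("pics/tilt_scene.png")[130:250,130:270]
cv2.imwrite("pics/v6.png",np.hstack([cv2.resize(i,(400,343),interpolation=2) for i in(a,b)]))
E
```

```text
tilt2 t 12.47 F [ 0.2 -0.6 -5.2] M [-0.04 -0.14 -0.03] w 0.0396 p [ 0.5866 -0.223   0.039 ] [-90.    2.  -20.2]
tilt4 t 12.72 F [ 0.4 -0.1 -5.3] M [-0.01 -0.21  0.05] w 0.0401 p [ 0.5869 -0.223   0.0429] [-90.    4.  -20.2]
tilt6 t 12.97 F [ 0.1  0.7 -5.1] M [-0.05 -0.27  0.06] w 0.0398 p [ 0.5875 -0.223   0.046 ] [-90.    5.9 -20.2]
tilt8 t 13.22 F [ 0.3 -0.2 -4.7] M [-0.03 -0.31 -0.03] w 0.04 p [ 0.5883 -0.2233  0.0491] [-90.    7.9 -20.2]
tilt10 t 13.47 F [-0.   0.8 -5.5] M [-0.04 -0.45 -0.  ] w 0.0401 p [ 0.5889 -0.2235  0.0521] [-90.    9.9 -20.2]
tilt11 t 13.72 F [-0.2 -0.4 -5.7] M [-0.07 -0.42  0.  ] w 0.0399 p [ 0.589  -0.2236  0.0536] [-90.   10.9 -20.2]
```

View pics/v6.png

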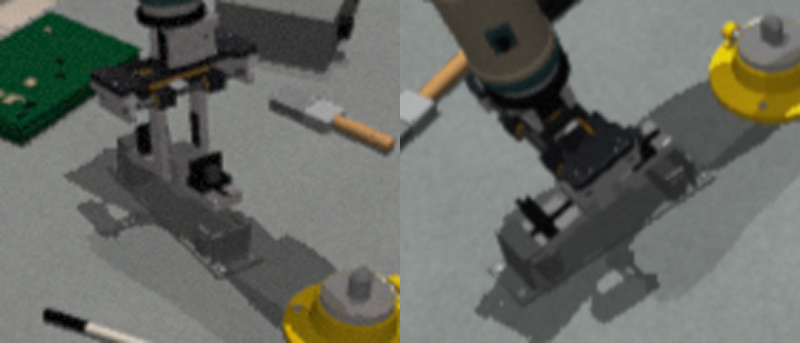

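Side view: the free end (about (225,190) in the crop) is well above the lip and the keeper end is still under the keeper. Forces stay at about the bar's own weight. Now draw it out, lift it and carry it over.

```bash
cat > t.py <<'E'
from h import *
import fit
for d in (.01,.022,.034):
    p,o=tcp(Bt(11,d,.0015),11,PSI); r.move_linear(p,o,max_speed=.06); st("draw%g"%d)
    if np.linalg.norm(r.state()["ft_force"])>18: raise SystemExit("STOP")
p,o=tcp(Bt(11,.036,.11),11,PSI); r.move_linear(p,o,max_speed=.15)
PHI=28.4; T=np.array([.5221,.2465,.055])
p,o=tcp(T+[0,0,.06],0,PHI); 
r.goto([p[0],p[1],.2],o); r.move_linear(p,o,max_speed=.12); r.pause(.4); st("over")
c=cam("wrist");save(r.get_image("wrist"),"held.png");np.savez("held.npz",K=c[0],R=c[1],t=c[2])
E
python3 t.py; cat > t2.py <<'E'
from h import *
import fit
s=r.state();zb=s["position"][2]-G
def hub(c,q): return [fit.P(c,fit.D(13,7.9),zb+.034,q),fit.P(c,fit.rect,zb+.034,q)]
q,f=fit.fit("held",hub,(s["position"][0],s["position"][1],28.4));print(np.round(q,4),f,s["position"])
cv2.imwrite("pics/v7.png",np.hstack([fit.overlay("held",hub,q,4,50),cv2.resize(cv2.imread("pics/held.png"),(533,400))[:,:400]]))
E
python3 t2.py
```

```text
draw0.01 t 14.14 F [ 0.  -0.6 -5.6] M [-0.08 -0.45 -0.01] w 0.0399 p [ 0.5793 -0.2201  0.0539] [-90.   11.  -20.2]
draw0.022 t 14.49 F [ 0.2  0.1 -5. ] M [-0.13 -0.51  0.  ] w 0.0399 p [ 0.5685 -0.2161  0.0539] [-90.   11.  -20.2]
draw0.034 t 14.84 F [-0.2 -0.4 -4.8] M [-0.06 -0.46 -0.03] w 0.0396 p [ 0.5571 -0.2119  0.0538] [-90.   11.  -20.2]
over t 18.62 F [ 0.5  0.5 -5. ] M [ 0.11 -0.02 -0.03] w 0.0396 p [0.5223 0.2465 0.1213] [-90.   -0.   28.4]
[ 0.5217  0.2457 27.9157] 102.63105145251136 [0.52220011 0.24648324 0.12122455]
```

View pics/v7.png

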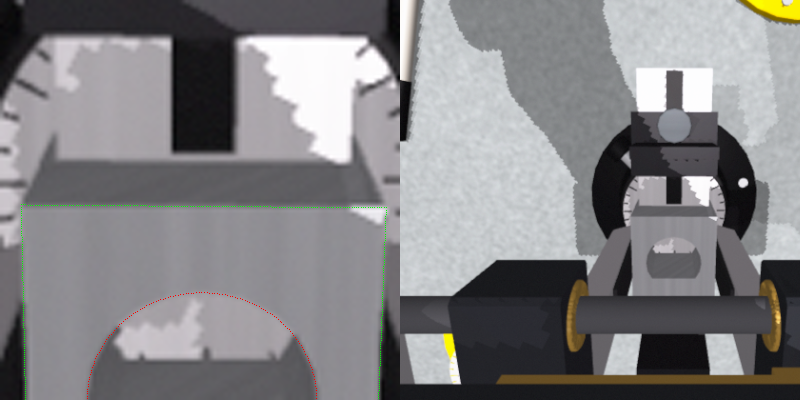

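The hub is still square in the grip, matching the tool to within 0.5° and 1 mm, and the bore is over the turntable. Lower it gently with a force stop.

```bash
cat > t3.py <<'E'
from h import *
PHI=28.7; ex=np.array([np.cos(np.radians(PHI)),np.sin(np.radians(PHI)),0])
T=np.array([.5221,.2465,.055])+ex*.0004
p,o=tcp(T+[0,0,.033],0,PHI); r.move_linear(p,o,max_speed=.08); st("pre")
for z in (.024,.016,.008,.002):
    p,o=tcp(T+[0,0,z],0,PHI); h=r.move_linear(p,o,max_speed=.03,threshold=8); st("z%g %s"%(z,h))
    if h: break
E
python3 t3.py
```

```text
pre t 19.16 F [ 0.1  0.  -4.7] M [ 0.16 -0.05  0.01] w 0.0399 p [0.522  0.2466 0.0932] [-90.    0.1  28.7]
z0.024 False t 19.61 F [ 0.4  0.8 -5.7] M [ 0.2  -0.06 -0.02] w 0.0398 p [0.5224 0.2466 0.0849] [-90.    0.   28.7]
z0.016 False t 20.02 F [-0.1 -0.8 -4.8] M [ 0.13 -0.07  0.  ] w 0.0399 p [0.5223 0.2466 0.0767] [-90.    0.   28.7]
z0.008 False t 20.44 F [ 0.2  0.5 -5.1] M [ 0.12 -0.08  0.03] w 0.0401 p [0.5223 0.2466 0.0687] [-90.    0.   28.7]
z0.002 False t 20.79 F [-0.2 -0.4 -5.8] M [ 0.1  -0.05 -0.  ] w 0.0396 p [0.5222 0.2466 0.0627] [-90.    0.   28.7]
```

```bash
python3 - <<'E'
from h import *
PHI=28.7; s=r.state(); x,y,_=s["position"]
T=np.array([.52245,.24669,.055])
p,o=tcp(T-[0,0,.003],0,PHI); h=r.move_linear(p,o,max_speed=.012,threshold=5); r.pause(.3); st("seat %s"%h)
c=cam("wrist");save(r.get_image("wrist"),"seat_w.png")
save(r.get_image("side"),"seat_side.png");save(r.get_image("scene"),"seat_scene.png")
a=cv2.imread("pics/seat_side.png")[210:310,170:290];b=cv2.imread("pics/seat_scene.png")[180:280,305:425]
cv2.imwrite("pics/v8.png",np.hstack([cv2.resize(i,(400,333),interpolation=2) for i in(a,b)]))
E
```

```text
seat True t 21.4 F [0.9 0.5 6.1] M [-0.03  0.2  -0.03] w 0.0402 p [0.5228 0.2469 0.0609] [-90.   -0.   28.7]
```

View pics/v8.png

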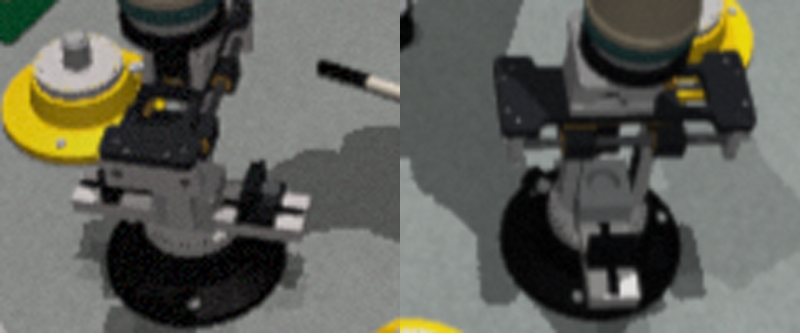

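The contact stop came at underside z = 0.0549 m, which is flange height, so the bar is home. Release, back off straight up and check.

```bash
python3 - <<'E'
from h import *
import fit
np.set_printoptions(precision=4,suppress=True)
r.set_gripper(.066); st("open")
p=r.state()["position"]; r.move_linear([p[0],p[1],.15],None,max_speed=.08); 
look([.5225,.2467],28.7,.2,"fin",[("bar_hub",.089),("bar_fixed_jaw",.103)],.09)
S={}
for n in("scene","side"): save(r.get_image(n),"fin_%s.png"%n);S[n]=cam(n)
for th in("bar_hub","bar_fixed_jaw","bar_free_end","bar_keeper_end"):
    o={n:r.landmark_of(n,th) for n in S}
    if all(o.values()): print(th,*tri([(S[n],o[n][0]["pixel"]) for n in S]))
def hub(c,q): return [fit.P(c,fit.D(13,7.9),.089,q),fit.P(c,fit.rect,.089,q)]
q,f=fit.fit("fin",hub,(.5221,.2465,28.4));print("hub fit",q,f); st()
a=cv2.imread("pics/fin_side.png")[210:310,170:290]
cv2.imwrite("pics/v9.png",np.hstack([fit.overlay("fin",hub,q),cv2.resize(a,(480,400),interpolation=2)])[:, :800])
E
```

```text
open t 22.16 F [-0.1  0.5 -1. ] M [ 0.16 -0.02  0.03] w 0.0661 p [0.5214 0.2459 0.0593] [-90.    0.2  28.7]
bar_hub [(0.87, [209.9, 286.4], array([0.5233, 0.2463, 0.089 ]))]
bar_fixed_jaw [(0.82, [282.7, 286.4], array([0.5747, 0.2744, 0.103 ]))]
bar_hub [0.5293 0.2439 0.0911] [np.float64(0.0027994463756994196), np.float64(0.0027994463756996157)]
bar_fixed_jaw [0.5795 0.2792 0.1118] [np.float64(0.002463386607356665), np.float64(0.0024633866073566738)]
bar_free_end [0.4457 0.2059 0.0579] [np.float64(0.004025954155178805), np.float64(0.0040259541551788776)]
bar_keeper_end [0.6004 0.2949 0.058 ] [np.float64(0.0015489677229830298), np.float64(0.0015489677229830168)]
hub fit [ 0.5222  0.2462 29.809 ] 113.67952805590588
 t 24.71 F [ 0.6  0.2 -0.4] M [ 0.13 -0.07  0.06] w 0.0661 p [0.5219 0.2467 0.2   ] [-90.   -0.   28.7]
```

View pics/v9.png

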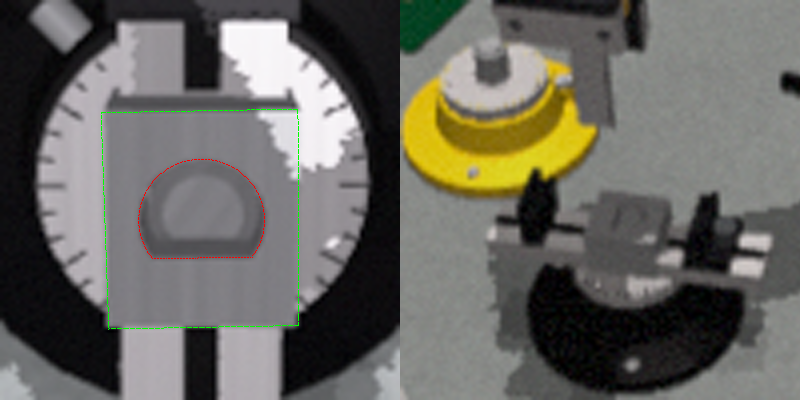

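The spindle top sits inside the bore with its flat against the bore's flat. The two bar ends triangulate to the same height, so the bar is level on the flange, and the gripper is clear.

```bash
python3 -c "
from h import *
st();r.sign_off()"
```

```text
t 24.71 F [ 0.6  0.2 -0.4] M [ 0.13 -0.07  0.06] w 0.0661 p [0.5219 0.2467 0.2   ] [-90.   -0.   28.7]
the job is handed in; nothing more can be done
```

The board-holder bar is fitted on the black turntable's spindle with the flats matched, and I handed the job in at 24.7 s of the 45 s allowed.

**What I did:** I gripped the bar at the hub and tilted its free end up 11° over the lip. I then drew it 34 mm out from under the keeper with no force beyond its own weight. It slid freely down the spindle at 28.7° and stopped on contact, with its underside at 54.9 mm against a flange height of 55 mm. Then I let go and backed off straight up.

**Last checks:**
- **Position:** the hub fit puts the bar within 0.3 mm of where I measured the spindle, and the close view shows the spindle's top inside the bore with the flats facing the same way.
- **Angle:** the final hub fit read 29.8°, about 1° off the 28.7° it was lowered at, and within what the fits vary by.
- **Level:** both bar ends came out at 58 mm, so the bar is level. That is 3 mm above the 55 mm flange, which I put down to the detector, because those sightings were 1.5 to 4 mm off between cameras.
- **Disagreement:** the network's two-camera hub and jaw points came out up to 9 mm off, mostly the jaw's height. I relied on the wrist-camera fit and the contact height instead.
- **Not checked:** I didn't re-measure the other things on the bench. The arm's path stayed clear of them and no unexpected contact force showed at the force readings I took.

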